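# Clip a gel cassette into its rack

### The job

Take the gel cassette off the sloping draining rest and stand it on its lower edge in the empty slot of the white rack. Press it down evenly until both end clips have clicked into its side notches without forcing it, then let go of it. Leave the timer, the beaker and the jar where they are.

Things in the scene. Friction and masses are not known exactly. Their poses are not given: they have to be found in the camera images.
- cassette: Loose rigid grey gel cassette, 8 mm thick (its x), 100 wide (y), 90 high (z), about 120 g, windowed on both faces, which are alike. Origin: middle of the lower edge. Lower corners rounded, radius 14; each side edge has a notch 5 mm deep, 18 to 32 mm above the lower edge. At the start it leans on the rest, 28 degrees from vertical, upper edge away from the robot.
- top_edge (a point): Middle of the cassette's upper edge (90 mm along its z from its origin); axes as the cassette. On the rest the upper 40 mm are free on both faces: pinch across the thickness with the fingers along the plate.
- corner_left (a point): Point on the cassette's lower edge 36 mm to its +y side.
- corner_right (a point): Point on the cassette's lower edge 36 mm to its -y side.
- rest: Fixed steel draining rest, foot plate 130 x 110 x 5 mm. Its back, 90 mm wide, slopes 28 degrees from vertical, top towards its own +x (away from the robot), behind the lower 50 mm of the cassette; a lip 8 mm high holds the lower edge 16 mm above the worktop. Origin: on the worktop under the middle of that edge's place; z up.
- rack: Fixed white rack, foot plate 150 x 160 x 6 mm, three upright slots along its y, 45 mm apart in its x. The two farther from the robot (x = 0 and +45 mm) hold like cassettes that are fixed, tops 109 mm above the worktop; the slot at x = -45 mm, nearest the robot, is empty and is the one to fill. Origin: on the worktop under its middle; z up.
- slot (a point): Middle of the empty slot, on top of the foot plate, 6 mm above the worktop; x across, y along the slot, z up. Grooved guides at both ends, 38 to 54 mm out, open at 74 mm above this point with flared mouths (3 mm of lead-in); groove 11 wide, 1.7 mm of end play each way. The seat bar's rubber top (6 N/mm, 4 mm deep) is 8 to 18 mm above this point, set anew each time, not reported: feel for it.
- clip_left (a joint): Sprung steel roller, 12 mm across, at the slot's +y end, its middle 24 mm above the seat bar's top. Value: m pushed outwards; 0 = sprung in, 3 mm into the cassette's outline (in the notch, or nothing there). Met when the lower edge is about 20 mm above the seat; then both clips together need roughly 5 to 12 N down until the notches reach them and they snap in, on the seat.
- clip_right (a joint): The same at the -y end of the slot.
- timer: Small white bench timer, 64 x 64 x 18 mm, lying loose between rest and rack on the robot's side; origin under its middle. Leave alone.
- beaker: Small empty plastic beaker, 57 mm wide, 61 mm high, loose, beyond the rest and rack; origin under its middle. Leave alone.
- jar: White jar with a screw lid, 62 mm wide, 86 mm high, loose, at the left of the work; origin under its middle. Leave alone.
Not all that is in view belongs to the job. Of the things like the cassette, leave any that is black or red; of the rest the smaller one is meant.

How it is judged:
By the outcome, as a careful person would: the job done as asked, in the order asked, and still so for the second after the job is handed in, with the robot touching nothing.
It also fails if it takes over 54 s, if anything falls off the work surface, if the arm or the gripper's body presses on something with over 40 N, if the wrist force passes 120 N, or if a joint passes its speed limit or range.

### The arm

A 6-joint arm with a two-finger parallel gripper is mounted at the origin on a cart in front of the work surface, level with it; the furniture and walls round the work are solid. World frame = base frame: x ahead of the robot, y to its left, z up, the work surface at z = 0. Lengths are in m, angles in rad, forces in N, time in s.
With the tool pointing down it reaches from about 0.425 to 0.95 m from the base axis. Payload 3.5 kg.
Tool frame: the origin (TCP) lies midway between the tips of the shut fingers; the grasp point (between the pads) lies 19 mm behind it (ctrl.hold_point_z is the distance from the TCP to the grasp point, in m); z points along the fingers, y is the line along which they close (so a half turn about z gives the same grasp; the last joint's range is limited). The gripper opens to 85 mm and grips with 20 to 120 N. Pads are 22 mm wide; open, the fingers measure 114 mm over their backs; the gripper's body (76 mm by 85 mm) begins 54 mm behind the grasp point. The pads swing forward as they close: fully open they stand 13 mm farther back than shut.
Start: joints at [0.962, 0.286, 1.577, -0, 1.279, -0.15], TCP at [0.299, 0.605, 0.231] pointing down, gripper open.
Joint ranges: [-2.77, 2.77], [-0.9, 2.22], [0.21, 2.48], [-1.53, 4.67], [0.24, 2.81], [-2.84, 2.84]. Speed limits (rad/s): [2.79, 2.79, 3.14, 3.14, 3.14, 3.14].

### API

Orientations are given as a unit quaternion [x, y, z, w].
In Python, from plant import readout, cams, sign_off, ctrl gives the robot as it stands. The module is installed in compiled form; this text tells all that it offers.
- The arm moves only by the tool step_arm, never from a script. Its argument "increments" is a list of rows, each a list of 2 entries, a list of its own where there are three numbers: the shift along the world's x, y, z in mm, then the turn, a rotation vector about the world's x, y, z in rad. In form: [[[x, y, z], [rx, ry, rz]], ...]. A call has 1 to 8 rows; each row shifts and turns the commanded pose from where the row before left it; what a row does not reach is not made up. A row lasts 1/12 s, in which the tool goes at most 41.7 mm and 7.16 degrees, less where a joint would pass 70% of its speed; a pose out of reach is approached as far as the arm can. A call is refused whole if a number of a shift passes 41.7 or a number of a turn 0.125, either way. A call with a gripper value outside its range is refused whole. "fingers" is the opening, from -1 (shut) to 1 (fully open), set as the call begins (left out, the last holds). The fingers move at their own pace and stop on an object; "grip_force" is the grip in N (left out, the last holds). Time passes only in rows, so rows that do not move let the fingers close. It gives the time, the measured TCP pose, the force, the opening and the grip force at its end, in the units of the state.
- readout.get_state(): the state, without advancing time (a new reading comes with each control period).
- cams.read_camera(name): name is "side" or "top"; returns the picture (480x640x3 uint8, red, green, blue); there is no depth.
- cams.get_calibration(name): a dict with "fx", "fy", "cx", "cy" (pixels), "eye" and "rotation" of the camera in the world. Camera axes: x right, y up, looking along -z (the intrinsics and any distortion apply to the point x, -y, -z); pixel columns grow to the right and rows downward; lengths in m; the calibration is good to about 2 mm. A picture is of the moment at which its call begins. get_calibration takes no time and is no camera call.
- sign_off(): hands the job in; it is judged then, once.
The state is a dict: "time": time; "qpos": joint angles; "dq": joint speeds; "joint_efforts": joint torques, N m; "eef_pos": TCP position; "tcp_rot": TCP orientation; "contact_force": force on the tool from outside, world axes, zero at the start; "wrist_torque": the same for the moment, N m; "opening": opening from 0.0 (shut) to 1.0 (fully open); "finger_force": force on a finger pad.
Only numpy, scipy, OpenCV 4.12 (cv2) and the standard library are available. Lean on these libraries where they do the work, as an engineer would, in place of code of your own. Each camera call takes 0.05 s, during which the arm holds its last target. There are 200 camera calls.

## Working session

There is one attempt and no reset: what is moved stays moved. The work goes in short steps, Python scripts to look and compute and a tool call to move; the robot and the scene stay as the last step left them, time stands still between calls to the robot, and variables do not carry over. Pictures are saved under pics/ and viewed, at most 10 in all, crops included, and the job is handed in when it is done.

Besides the shell and the picture viewer there is one more tool, called after "Emit:" by a JSON object that holds its "op" and its "data". step_arm: Moves the arm, as the interface text tells. Its arguments: {"type":"object","properties":{"increments":{"type":"array","items":{"type":"array"}},"fingers":{"type":"number"},"grip_force":{"type":"number"}},"required":["increments"]}

```bash
mkdir -p pics; python3 - <<'E'
from plant import readout,cams,ctrl
import cv2
for n in("top","side"):
    cv2.imwrite(f"pics/{n}0.png",cams.read_camera(n)[:,:,::-1]); print(cams.get_calibration(n))
print(readout.get_state(),ctrl.hold_point_z)
E
```

```text
{'fx': 435.7929962745315, 'fy': 435.7929962745315, 'cx': 310.26915477051836, 'cy': 238.83994023219225, 'eye': array([0.44458218, 0.09215704, 1.12457223]), 'rotation': array([ 0.0421312 , -0.05839942, -0.69853832,  0.71194009])}
{'fx': 496.22917879657575, 'fy': 496.22917879657575, 'cx': 313.3291896403684, 'cy': 243.92874158400303, 'eye': array([ 0.14218089, -0.60694415,  0.64099668]), 'rotation': array([ 0.45233786, -0.13037288, -0.24597194,  0.84728459])}
{'time': 0.1, 'qpos': array([ 9.61991745e-01,  2.87155472e-01,  1.57802391e+00,  2.46599296e-05,
        1.27858572e+00, -1.50025473e-01]), 'dq': array([-3.13109169e-04, -1.04085794e-03, -3.65103373e-03,  1.04985815e-03,
       -4.69815585e-04,  2.42068000e-05]), 'joint_efforts': array([ 9.54846860e-05, -4.07295656e+01, -2.93698686e+01, -1.41903834e-04,
        3.40205559e-03,  9.35420360e-06]), 'eef_pos': array([0.29857061, 0.60472234, 0.23003684]), 'tcp_rot': array([ 2.27386448e-01,  9.73803996e-01, -1.00460312e-03, -4.13277146e-04]), 'contact_force': array([ 0.83851441, -0.16724866, -0.69358479]), 'wrist_torque': array([ 0.02100467, -0.07018011, -0.03788254]), 'finger_force': 0.0, 'opening': 1.0018025454840707} 0.0187
```

View pics/top0.png

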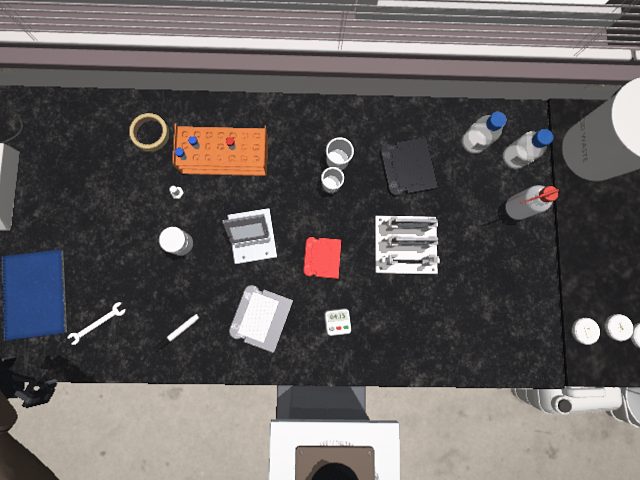

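View pics/side0.png

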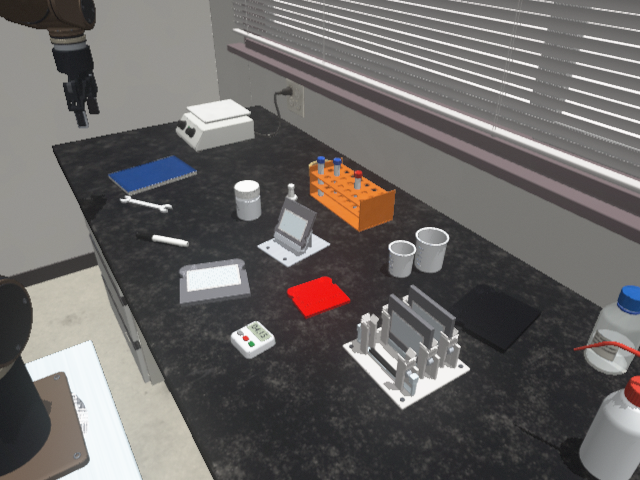

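Candidates in the top view: the grey cassette on the rest (249,230), a larger grey plate lying flat (262,318), a red one (323,258), a black one (408,165), and two fixed ones in the rack (407,222 and 407,243). I choose the one on the rest: it is grey, the smaller of the loose greys, and leaning. The empty rack slot is the near one, at about (407,262).

```bash
python3 - <<'E'
import cv2,numpy as np
t=cv2.imread("pics/top0.png");s=cv2.imread("pics/side0.png")
def c(i,x,y,w,h,k): return cv2.resize(i[y:y+h,x:x+w],None,fx=k,fy=k,interpolation=cv2.INTER_CUBIC)
cv2.imwrite("pics/rest.png",np.hstack([c(t,220,200,62,70,6),c(s,250,190,84,84,5)[:420]]))
cv2.imwrite("pics/rack.png",np.hstack([c(t,370,210,74,70,5)[:350],c(s,340,280,135,125,3)[:350]]))
E
```

```text
(no output)
```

View pics/rest.png

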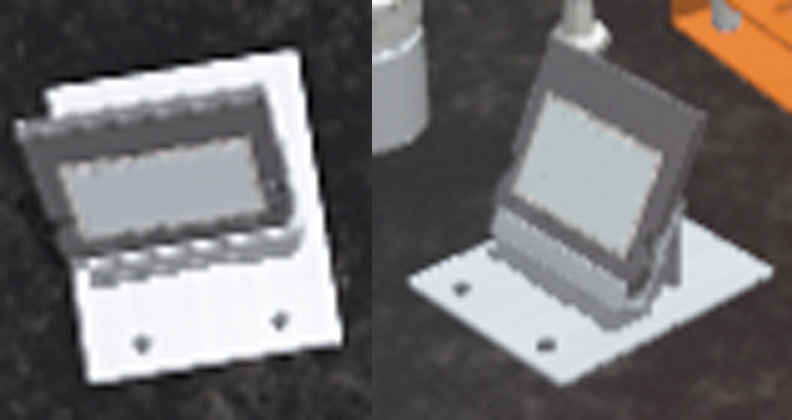

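View pics/rack.png

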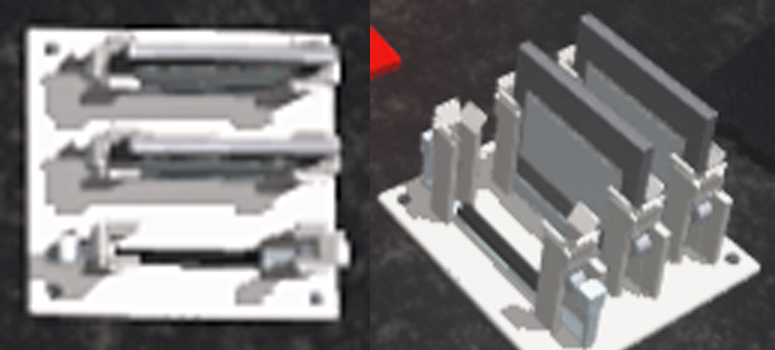

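The crops confirm the choice: the rest crop shows the windowed grey cassette leaning on the back plate with its top free. The rack crop shows the near slot empty, with its dark seat bar visible. Next I fit the poses.

```bash
cat > h.py <<'E'
import numpy as np,cv2
from plant import cams
from scipy.spatial.transform import Rotation as R
C={n:cams.get_calibration(n) for n in("top","side")}
def proj(n,P):
    c=C[n];p=R.from_quat(c["rotation"]).inv().apply(np.atleast_2d(P)-c["eye"])
    return np.c_[c["cx"]+c["fx"]*p[:,0]/-p[:,2],c["cy"]-c["fy"]*p[:,1]/-p[:,2]]
def ray(n,uv,z):
    c=C[n];d=R.from_quat(c["rotation"]).apply([(uv[0]-c["cx"])/c["fx"],-(uv[1]-c["cy"])/c["fy"],-1])
    return c["eye"]+d*(z-c["eye"][2])/d[2]
def crop(X,Y,k,ox,oy,px=0): return np.array([(X-px+.5)/k-.5+ox,(Y+.5)/k-.5+oy])
E
python3 - <<'E'
from h import *
np.set_printoptions(precision=4,suppress=True)
for nm,pts,z,k in(("rest",[(47,92),(297,50),(342,345),(92,382)],.005,(6,220,200)),("rack",[(27,28),(330,36),(340,319),(28,315)],.006,(5,370,210))):
    q=np.array([ray("top",crop(*p,*k),z) for p in pts]);print(nm,q[:,:2].tolist(),q.mean(0),[np.linalg.norm(q[i]-q[i-1]) for i in range(4)])
for p in[(410,280),(772,268),(565,384)]:print("rest side",ray("side",crop(*p,5,250,190,372),.005))
for p in[(378,197),(757,268)]:print("rack side",ray("side",crop(*p,3,340,280,370),.006))
print(ray("side",(403.5,400.5),.006))
E
```

```text
rest [[0.6636932010355917, 0.2845980041481606], [0.6847283171951251, 0.17690439054335827], [0.555982966717699, 0.1536730153517206], [0.5380048069125983, 0.25989063000793555]] [0.6106 0.2188 0.005 ] [np.float64(0.12809382012463358), np.float64(0.10972871330287952), np.float64(0.130824546866595), np.float64(0.10772834303577637)]
rack [[0.6712679806052267, -0.10101458857022569], [0.6705188687149123, -0.2610508557090051], [0.521765976208019, -0.2627208949169618], [0.5207812100578917, -0.10095339705716805]] [ 0.5961 -0.1814  0.006 ] [np.float64(0.15048678298829948), np.float64(0.1600380203837169), np.float64(0.14876226692318), np.float64(0.16177049523379972)]
rest side [0.5365 0.2586 0.005 ]
rest side [0.682  0.1778 0.005 ]
rest side [0.5565 0.1509 0.005 ]
rack side [ 0.5195 -0.1043  0.006 ]
rack side [ 0.6662 -0.2619  0.006 ]
[ 0.5319 -0.2527  0.006 ]
```

```bash
cat >> h.py <<'E'
def box(T,lo,hi):
    P=np.array([[x,y,z] for x in(lo[0],hi[0]) for y in(lo[1],hi[1]) for z in(lo[2],hi[2])])
    return T(P),[(a,b) for a in range(8) for b in range(a+1,8) if bin(a^b).count("1")==1]
def TF(x,y,yaw,z=0,tilt=0):
    r=R.from_euler("ZY",[yaw,tilt]); return lambda P:r.apply(np.atleast_2d(P))+[x,y,z]
def draw(n,img,boxes,ox,oy,w,h,k):
    I=cv2.resize(img[oy:oy+h,ox:ox+w],None,fx=k,fy=k,interpolation=cv2.INTER_CUBIC)
    for (P,E),col in boxes:
        q=((proj(n,P)-[ox,oy]+.5)*k-.5)
        for a,b in E: cv2.line(I,tuple(map(int,q[a]*8)),tuple(map(int,q[b]*8)),col,1,cv2.LINE_AA,3)
    return I
E
cat > fit.py <<'E'
from h import *
from scipy.optimize import least_squares
np.set_printoptions(precision=4,suppress=True)
def fit(obs,size,z,p0):
    c=np.array([[1,1],[1,-1],[-1,-1],[-1,1]])*np.array(size)/2
    f=lambda p:np.concatenate([proj(n,TF(*p)(np.r_[c[i],z]))[0]-uv for n,i,uv in obs])
    s=least_squares(f,p0,loss="soft_l1"); return s.x,s.fun
K=(6,220,200);S=(5,250,190,372)
rest,f=fit([("top",i,crop(*p,*K)) for i,p in enumerate([(47,92),(297,50),(342,345),(92,382)])]+[("side",i,crop(*p,*S)) for i,p in((3,(410,280)),(1,(772,268)),(2,(565,384)))],(.13,.11),.005,[.61,.22,.18])
print("restplate",rest,f)
K=(5,370,210);S=(3,340,280,370)
rack,f=fit([("top",i,crop(*p,*K)) for i,p in enumerate([(27,28),(330,36),(340,319),(28,315)])]+[("side",i,crop(*p,*S)) for i,p in((3,(378,197)),(1,(757,268)))],(.15,.16),.006,[.6,-.18,0])
print("rack",rack,f)
E
cat > ov.py <<'E'
from fit import *
# cassette: top-front/back corners by hand, side view right end and left end
T=TF(*rest);t=cv2.imread("pics/top0.png");s=cv2.imread("pics/side0.png")
G=(0,255,0);B=(0,0,255);Y=(0,255,255)
import sys
ox,dy=map(float,sys.argv[1:3])
o=T([ox,dy,.016])[0]; print("cassette origin",o)
cas=box(TF(o[0],o[1],rest[2],.016,np.radians(28)),(-.004,-.05,0),(.004,.05,.09))
rp=box(T,(-.065,-.055,.005),(.065,.055,.005))
kp=box(TF(*rack),(-.075,-.08,.006),(.075,.08,.006))
k1=[box(TF(*rack),(x-.004,-.05,.05),(x+.004,.05,.109)) for x in(0,.045)]
bx=[(cas,B),(rp,G),(kp,G)]+[(k,B) for k in k1]
a=np.hstack([draw("top",t,bx,220,200,66,75,6),draw("side",s,bx,255,190,80,75,5)[:375].copy() if 0 else cv2.resize(draw("side",s,bx,255,190,80,75,6),None,fx=.84,fy=1) if 0 else draw("side",s,bx,255,195,67,75,6)])
cv2.imwrite("pics/"+sys.argv[3]+"a.png",a[:, :800])
b=np.hstack([draw("top",t,bx,370,205,80,75,5),draw("side",s,bx,350,285,84,75,5)])
cv2.imwrite("pics/"+sys.argv[3]+"b.png",b[:, :800])
E
python3 ov.py -0.01 0 o1
python3 - <<'E'
import cv2,numpy as np
a=cv2.imread("pics/o1a.png");b=cv2.imread("pics/o1b.png")
a=cv2.resize(a,(800,int(a.shape[0]*800/a.shape[1])));print(a.shape,b.shape)
E
```

```text
restplate [0.6103 0.2185 0.1881] [-0.0386 -0.0792  0.0954  0.0999  0.5261 -0.29   -0.2295  0.7011 -0.4967
 -0.3303  1.1583 -0.0919 -0.2089 -0.3791]
rack [ 0.5952 -0.1819  0.0012] [ 0.3052  0.4474  0.2901  0.0955 -0.2668  0.5707  0.4027  0.2761 -0.4931
 -0.9469  1.6906 -1.0406]
cassette origin [0.6005 0.2167 0.016 ]
(451, 800, 3) (375, 800, 3)
```

View pics/o1a.png

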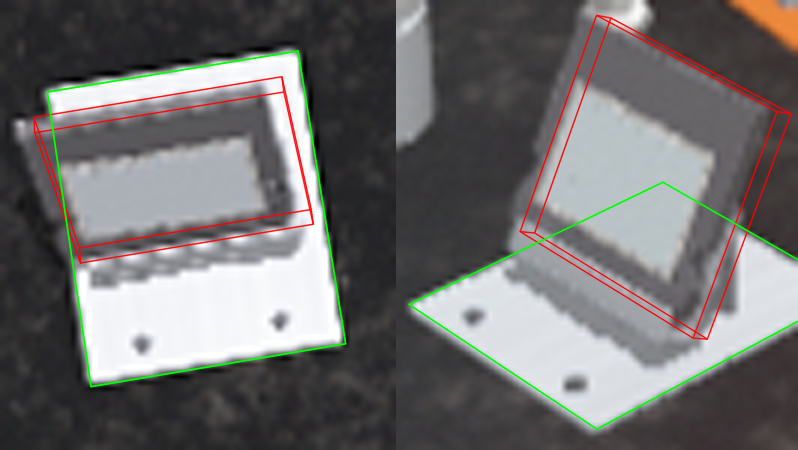

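View pics/o1b.png

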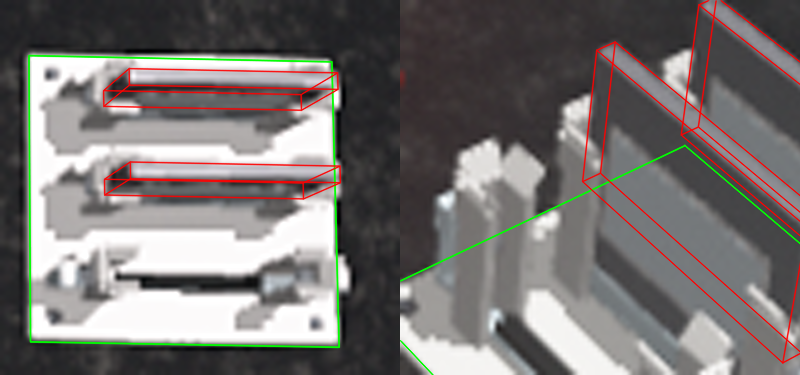

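The rack overlay fits to within about 1 px. The cassette overlay needs a shift of about 7 mm towards +y and a few mm towards the robot.

```bash
python3 - <<'E'
from fit import *
t=cv2.imread("pics/top0.png");s=cv2.imread("pics/side0.png")
o=TF(*rest)([-.014,.007,.016])[0];print(o)
cas=box(TF(o[0],o[1],rest[2]-.01,.016,np.radians(28)),(-.004,-.05,0),(.004,.05,.09))
g=lambda i:(255*(i/255.)**.6).astype(np.uint8)
I=np.hstack([draw("top",g(t),[(cas,(0,0,255))],218,208,57,45,7),draw("side",g(s),[(cas,(0,0,255))],270,192,57,45,7)])
J=np.hstack([draw("top",g(t),[],218,208,57,45,7),draw("side",g(s),[],270,192,57,45,7)])
cv2.imwrite("pics/o2.png",np.vstack([I[:300],J[:300]]))
E
```

```text
restplate [0.6103 0.2185 0.1881] [-0.0386 -0.0792  0.0954  0.0999  0.5261 -0.29   -0.2295  0.7011 -0.4967
 -0.3303  1.1583 -0.0919 -0.2089 -0.3791]
rack [ 0.5952 -0.1819  0.0012] [ 0.3052  0.4474  0.2901  0.0955 -0.2668  0.5707  0.4027  0.2761 -0.4931
 -0.9469  1.6906 -1.0406]
[0.5953 0.2228 0.016 ]
```

View pics/o2.png

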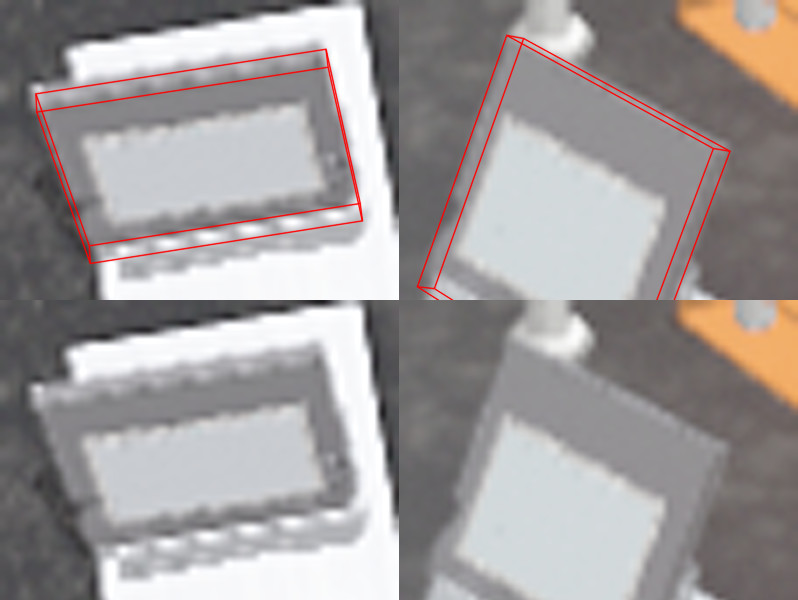

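```bash
cat > go.py <<'E'
from h import *
from plant import readout
def goto(p,yaw,tilt,rows=None):
    """TCP target p, tool y along cassette x (yaw,tilt), z along -zc"""
    s=readout.get_state();Q=R.from_euler("ZY",[yaw,tilt]).as_matrix()
    x,y,z=Q.T; T=R.from_matrix(np.c_[np.cross(x,-z),x,-z])
    rv=(T*R.from_quat(s["tcp_rot"]).inv()).as_rotvec();d=(np.array(p)-s["eef_pos"])*1000
    n=rows or int(np.ceil(max(np.linalg.norm(d)/35,np.linalg.norm(rv)/.11,1)))
    print("d",d.round(1),"rv",rv.round(4),"n",n,"per",(d/n).round(2),(rv/n).round(4),"t",s["time"],"q",s["qpos"].round(2),"F",s["contact_force"].round(1),"open",s["opening"])
CO=np.array([.597,.224,.016]);CY=.176;T28=np.radians(28)
ZC=R.from_euler("ZY",[CY,T28]).apply([0,0,1])
E
python3 -c "
from go import *
print(CO+ZC*.0553)
goto(CO+ZC*.1453,CY,T28,16)"
```

```text
[0.62256072 0.22854572 0.064827  ]
d [ 365.6 -368.8  -85.7] rv [-0.3032  0.4032 -0.9168] n 16 per [ 22.85 -23.05  -5.36] [-0.0189  0.0252 -0.0573] t 0.1 q [ 0.96  0.29  1.58  0.    1.28 -0.15] F [ 0.8 -0.2 -0.7] open 1.0018025454840707
```

Emit:
{"op": "step_arm", "data": {"increments": [[[23,-23,0],[-0.019,0.025,-0.057]],[[23,-23,0],[-0.019,0.025,-0.057]],[[23,-23,0],[-0.019,0.025,-0.057]],[[23,-23,0],[-0.019,0.025,-0.057]],[[23,-23,0],[-0.019,0.025,-0.057]],[[23,-23,0],[-0.019,0.025,-0.057]],[[23,-23,0],[-0.019,0.025,-0.057]],[[23,-23,0],[-0.019,0.025,-0.057]]], "fingers": 0, "grip_force": 40}}

```text
time: 0.77
eef_pos: [0.4836, 0.4199, 0.2308]
tcp_rot: [0.44, 0.889, -0.097, -0.08]
contact_force: [0.2, 1.1, -0.3]
opening: 0.497
finger_force: 0.0
```

Emit:
{"op": "step_arm", "data": {"increments": [[[23,-23,0],[-0.019,0.025,-0.057]],[[23,-23,0],[-0.019,0.025,-0.057]],[[23,-23,0],[-0.019,0.025,-0.057]],[[23,-23,0],[-0.019,0.025,-0.057]],[[22,-23,0],[-0.019,0.025,-0.057]],[[22,-23,0],[-0.019,0.025,-0.057]],[[22,-23,0],[-0.019,0.025,-0.057]],[[22,-23,0],[-0.019,0.025,-0.057]]]}}

```text
time: 1.43
eef_pos: [0.6636, 0.2359, 0.2305]
tcp_rot: [0.622, 0.745, -0.186, -0.154]
contact_force: [0.6, 0.7, 0.5]
opening: 0.498
finger_force: 0.0
```

```bash
python3 -c "
from go import *
goto(CO+ZC*.1453,CY,T28)"
```

```text
d [  0.6   0.  -86.2] rv [ 0.0019  0.0018 -0.0027] n 3 per [  0.2    0.   -28.75] [ 0.0006  0.0006 -0.0009] t 1.4333 q [0.2  0.63 1.17 0.01 1.83 0.02] F [0.6 0.7 0.5] open 0.4975217456870499
```

Emit:
{"op": "step_arm", "data": {"increments": [[[0.6,0,-22],[0.002,0.002,-0.003]],[[0,0,-22],[0,0,0]],[[0,0,-22],[0,0,0]],[[0,0,-20],[0,0,0]],[[-7,-1.2,-13.3],[0,0,0]],[[-7,-1.2,-13.3],[0,0,0]],[[-7,-1.2,-13.3],[0,0,0]],[[0,0,0],[0,0,0]]]}}

```text
time: 2.1
eef_pos: [0.6393, 0.2331, 0.1009]
tcp_rot: [0.622, 0.744, -0.188, -0.157]
contact_force: [-0.6, -0.3, -1.4]
opening: 0.497
finger_force: 0.0
```

Emit:
{"op": "step_arm", "data": {"increments": [[[-5,-1,-10],[0,0,0]],[[-5,-1,-10],[0,0,0]],[[-5,-1,-10],[0,0,0]],[[-5.5,-0.8,-9.6],[0,0,0]],[[0,0,0],[0,0,0]],[[0,0,0],[0,0,0]]]}}

```text
time: 2.6
eef_pos: [0.6211, 0.2297, 0.0648]
tcp_rot: [0.622, 0.745, -0.185, -0.155]
contact_force: [-0.3, 0.4, 0.4]
opening: 0.5
finger_force: 0.0
```

```bash
python3 -c "
from go import *
goto(CO+ZC*.0553,CY,T28)
s=cams.read_camera('side')[:,:,::-1];t=cams.read_camera('top')[:,:,::-1]
cv2.imwrite('pics/g.png',np.hstack([draw('side',s,[],250,160,100,120,4),draw('top',t,[],215,180,100,120,4)]))"
```

```text
d [ 1.5 -1.1  0. ] rv [-0.0008  0.     -0.0026] n 1 per [ 1.46 -1.14  0.01] [-0.0008  0.     -0.0026] t 2.6 q [0.2  0.69 1.39 0.01 1.55 0.02] F [-0.3  0.4  0.4] open 0.5000960546804237
```

View pics/g.png

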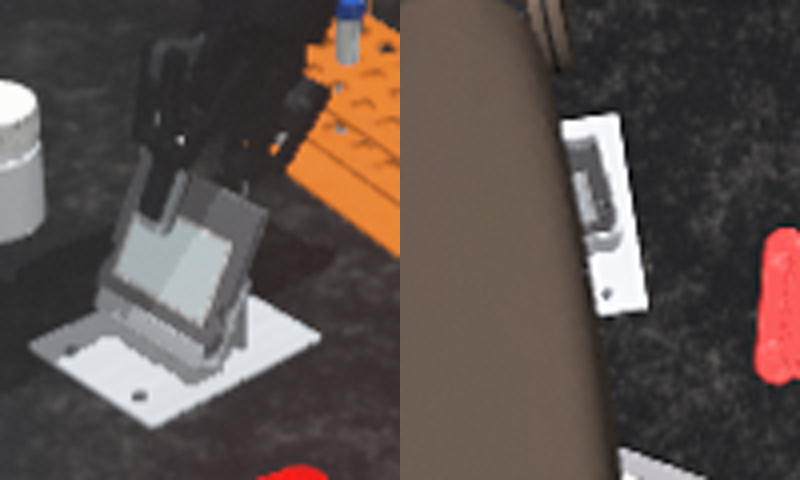

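The fingers straddle the upper edge with no contact. I close gently.

Emit:
{"op": "step_arm", "data": {"increments": [[[1.4,-1.1,0],[0,0,0]],[[0,0,0],[0,0,0]],[[0,0,0],[0,0,0]],[[0,0,0],[0,0,0]],[[0,0,0],[0,0,0]],[[0,0,0],[0,0,0]]], "fingers": -1, "grip_force": 25}}

```text
time: 3.2
eef_pos: [0.6237, 0.2286, 0.0667]
tcp_rot: [0.622, 0.745, -0.184, -0.154]
contact_force: [0.1, -0.5, 3.2]
opening: 0.087
finger_force: 28.1
```

Emit:
{"op": "step_arm", "data": {"increments": [[[0,0,0],[0,0,0]],[[0,0,0],[0,0,0]],[[0,0,0],[0,0,0]]]}}

```text
time: 3.45
eef_pos: [0.6238, 0.2286, 0.0667]
tcp_rot: [0.622, 0.745, -0.184, -0.154]
contact_force: [0.3, -0.1, 5.1]
opening: 0.092
finger_force: 28.3
```

Emit:
{"op": "step_arm", "data": {"increments": [[[0,0,0],[0,0,0]],[[0,0,0],[0,0,0]],[[3.2,0.6,6.2],[0,0,0]],[[5,0.9,9.6],[0,0,0]],[[7,1.2,13.3],[0,0,0]],[[8,1.4,15.3],[0,0,0]],[[8,1.4,15.3],[0,0,0]],[[0,0,20],[0,0,0]]], "grip_force": 70}}

```text
time: 4.12
eef_pos: [0.6554, 0.2343, 0.1443]
tcp_rot: [0.622, 0.745, -0.185, -0.155]
contact_force: [0.1, -0.9, -2.1]
opening: 0.083
finger_force: 68.3
```

Emit:
{"op": "step_arm", "data": {"increments": [[[0,0,20],[0,0,0]],[[0,0,20],[0,0,0]],[[0,0,20],[0,0,0]],[[0,0,10],[0,0,0]],[[0,0,0],[0,0,0]],[[0,0,0],[0,0,0]]]}}

```text
time: 4.62
eef_pos: [0.6549, 0.2344, 0.2154]
tcp_rot: [0.622, 0.745, -0.184, -0.154]
contact_force: [-0.3, -0.2, -1.8]
opening: 0.083
finger_force: 68.4
```

```bash
python3 -c "
from go import *
goto([.5505,-.183,.20],.003,0)
print(readout.get_state()['eef_pos'],readout.get_state()['wrist_torque'])"
```

```text
d [-104.4 -417.4  -15.4] rv [ 0.0431 -0.4836 -0.1723] n 13 per [ -8.03 -32.1   -1.19] [ 0.0033 -0.0372 -0.0133] t 4.6167 q [0.19 0.62 1.21 0.01 1.8  0.02] F [-0.3 -0.2 -1.8] open 0.08260860951803835
[0.65493153 0.23435019 0.21543594] [ 0.10036495 -0.3465057   0.01070136]
```

Emit:
{"op": "step_arm", "data": {"increments": [[[-7,-29,0],[0.003,-0.034,-0.012]],[[-7,-29,0],[0.003,-0.034,-0.012]],[[-7,-30,0],[0.003,-0.034,-0.012]],[[-7,-30,0],[0.003,-0.034,-0.012]],[[-7,-30,0],[0.003,-0.034,-0.012]],[[-7,-30,0],[0.003,-0.034,-0.012]],[[-7,-30,0],[0.003,-0.034,-0.012]],[[-7,-30,0],[0.003,-0.034,-0.012]]]}}

```text
time: 5.28
eef_pos: [0.597, -0.0049, 0.213]
tcp_rot: [0.675, 0.73, -0.082, -0.069]
contact_force: [0.8, 0.6, -1.5]
opening: 0.084
finger_force: 68.6
```

Emit:
{"op": "step_arm", "data": {"increments": [[[-8,-30,-2],[0.003,-0.034,-0.013]],[[-8,-30,-2],[0.003,-0.034,-0.013]],[[-8,-30,-2],[0.003,-0.035,-0.013]],[[-8,-30,-3],[0.003,-0.035,-0.013]],[[-8,-30,-3],[0.003,-0.035,-0.013]],[[-8,-29,-3],[0.003,-0.035,-0.013]],[[0,0,0],[0,0,0]],[[0,0,0],[0,0,0]]]}}

```text
time: 5.95
eef_pos: [0.5488, -0.1836, 0.1982]
tcp_rot: [0.708, 0.706, -0.003, -0.004]
contact_force: [0.9, 1.2, -0.7]
opening: 0.081
finger_force: 68.6
```

```bash
cat > ins.py <<'E'
from go import *
from fit import rack
import sys
goto([.5505,-.183,.20],.003,0)
s=readout.get_state();A=R.from_quat(s["tcp_rot"]).as_matrix();print("tool y,z",A[:,1],A[:,2])
P=s["eef_pos"]
dz=float(sys.argv[1])
Q=np.c_[A[:,1],np.cross(-A[:,2],A[:,1]),-A[:,2]];off=Q@[0,0,-dz]
cas=(lambda X:(np.atleast_2d(X)@Q.T)+P+off)
B=[(box(cas,(-.004,-.05,0),(.004,.05,.09)),(0,0,255)),(box(TF(*rack),(-.045,-.0517,.080),(-.045,.0517,.080)),(0,255,0)),(box(TF(*rack),(-.0505,-.054,.080),(-.0395,.054,.080)),(0,255,255))]
for n in("side","top"): 
    im=cams.read_camera(n)[:,:,::-1].copy(); cv2.imwrite("pics/%s_%s.png"%(n,sys.argv[2]),im)
s=cv2.imread("pics/side_%s.png"%sys.argv[2]);t=cv2.imread("pics/top_%s.png"%sys.argv[2])
k=draw
c=proj("side",P+[0,0,-.03])[0].astype(int)
I=draw("side",s,B,c[0]-50,c[1]-40,100,150,4);J=draw("side",s,B[1:],c[0]-50,c[1]-40,100,150,4)
cv2.imwrite("pics/%s.png"%sys.argv[2],np.hstack([I,J]))
E
python3 ins.py .055 p1
```

```text
restplate [0.6103 0.2185 0.1881] [-0.0386 -0.0792  0.0954  0.0999  0.5261 -0.29   -0.2295  0.7011 -0.4967
 -0.3303  1.1583 -0.0919 -0.2089 -0.3791]
rack [ 0.5952 -0.1819  0.0012] [ 0.3052  0.4474  0.2901  0.0955 -0.2668  0.5707  0.4027  0.2761 -0.4931
 -0.9469  1.6906 -1.0406]
d [1.7 0.6 1.8] rv [-0.0014 -0.009   0.0053] n 1 per [1.73 0.6  1.83] [-0.0014 -0.009   0.0053] t 5.95 q [-0.5   0.11  1.84 -0.    1.2  -0.49] F [ 0.9  1.2 -0.7] open 0.08080175569925188
tool y,z [ 1.     -0.0023 -0.009 ] [-0.009   0.0014 -1.    ]
```

View pics/p1.png

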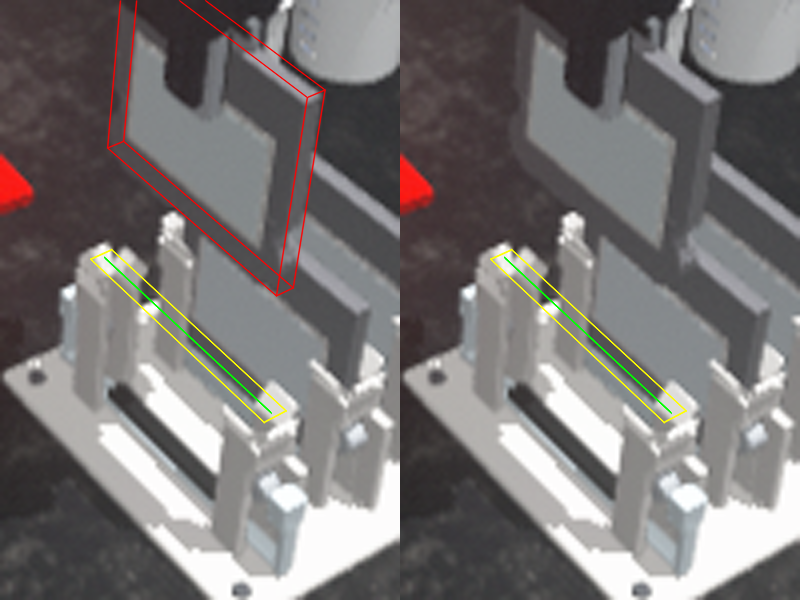

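The cassette hangs upright above the slot, close to the prediction but possibly with a small in-plane tilt. I measure that from the window's edges on the known face plane.

```bash
cat > win.py <<'E'
from go import *
import sys
def meas(img,P,rot,show=None):
    A=R.from_quat(rot).as_matrix();Q=np.c_[A[:,1],np.cross(-A[:,2],A[:,1]),-A[:,2]]
    # rectify front face: axes y (left+), z ; 0.25 mm/px, origin TCP
    c=lambda y,z:P+Q@[-.004,y,z]
    W=[(.07,.06),(-.07,.06),(-.07,-.08),(.07,-.08)]
    src=proj("side",np.array([c(*w) for w in W])).astype(np.float32)
    dst=np.float32([[(.07-y)*4000,(.06-z)*4000] for y,z in W])
    return cv2.warpPerspective(img,cv2.getPerspectiveTransform(src,dst),(560,560),flags=cv2.INTER_CUBIC)
if __name__=="__main__":
    s=readout.get_state();im=cv2.imread(sys.argv[1]);I=meas(im,s["eef_pos"],s["tcp_rot"]);cv2.imwrite("pics/rect.png",I)
    g=cv2.GaussianBlur(cv2.cvtColor(I,cv2.COLOR_BGR2GRAY).astype(float),(0,0),3)
    def edges(cols,axis,lo,hi,sgn):
        out=[]
        for k in cols:
            l=np.gradient(g[lo:hi,k] if axis==0 else g[k,lo:hi])*sgn
            out.append(lo+l.argmax())
        return np.array(out)
    def line(k,e):
        m=np.ones(len(k),bool)
        for _ in range(4):
            f=np.polyfit(k[m],e[m],1);r=np.abs(np.polyval(f,k)-e);m=r<max(3,1.5*np.median(r))
        return f[0].round(4),np.polyval(f,k.mean()).round(1),int(m.sum())
    k=np.arange(190,370,5)
    print("win bottom (slope,row)",line(k,edges(k,0,320,480,-1)))
    k=np.arange(300,390,5)
    print("win right",line(k,edges(k,1,340,470,-1)),"win left",line(k,edges(k,1,90,220,1)))
    print("right outer",line(k,edges(k,1,450,510,1)),line(k,edges(k,1,450,510,-1)))
    k=np.arange(150,410,5);print("outer bottom",line(k,edges(k,0,450,555,1)),line(k,edges(k,0,450,555,-1)))
E
python3 win.py pics/side_p1.png
```

```text
win bottom (slope,row) (np.float64(-0.0027), np.float64(419.8), 36)
win right (np.float64(0.0097), np.float64(435.9), 18) win left (np.float64(-0.0091), np.float64(121.9), 18)
right outer (np.float64(-0.3636), np.float64(493.6), 11) (np.float64(0.108), np.float64(494.9), 11)
outer bottom (np.float64(-0.0993), np.float64(487.9), 29) (np.float64(0.093), np.float64(492.6), 28)
```

View pics/rect.png

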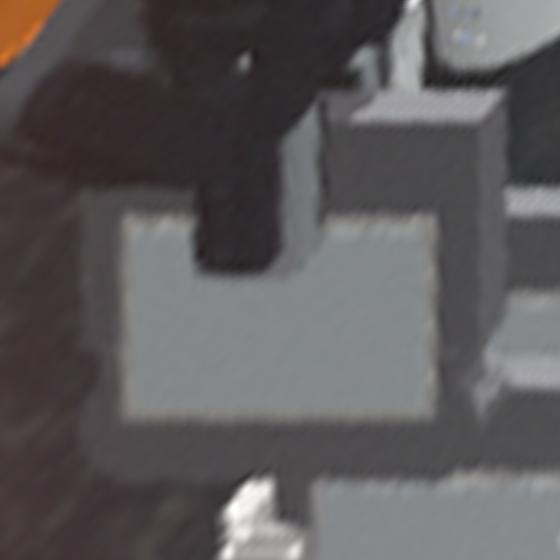

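The rectified view shows the window level (slope −0.003) and centred to 0.3 mm in y, with the lower edge about 60 mm below the TCP. There is no in-plane tilt, so I align and lower.

Emit:
{"op": "step_arm", "data": {"increments": [[[1.2,1.4,-8],[-0.001,-0.009,0.004]],[[0,0,-15],[0,0,0]],[[0,0,-15],[0,0,0]],[[0,0,-8],[0,0,0]],[[0,0,0],[0,0,0]],[[0,0,0],[0,0,0]],[[0,0,0],[0,0,0]]]}}

```text
time: 6.63
eef_pos: [0.5525, -0.1812, 0.1553]
tcp_rot: [0.705, 0.709, 0.001, 0.003]
contact_force: [-0.3, -1.1, -1.6]
opening: 0.083
finger_force: 68.6
```

```bash
python3 -c "
from go import *
goto([.5502,-.1822,.145],.002,0)"
```

```text
d [ -2.3  -1.  -10.3] rv [ 0.0026  0.0051 -0.0039] n 1 per [ -2.3   -1.02 -10.26] [ 0.0026  0.0051 -0.0039] t 6.6333 q [-0.49  0.15  1.88  0.    1.1  -0.5 ] F [-0.3 -1.1 -1.6] open 0.08337114653910181
```

Emit:
{"op": "step_arm", "data": {"increments": [[[-2.3,-1,0],[0.0026,0.005,-0.004]],[[0,0,0],[0,0,0]],[[0,0,0],[0,0,0]]]}}

```text
time: 6.88
eef_pos: [0.5499, -0.1827, 0.1554]
tcp_rot: [0.707, 0.707, 0.0, 0.0]
contact_force: [-0.0, -0.1, -2.7]
opening: 0.083
finger_force: 68.6
```

```bash
python3 -c "
from go import *
goto([.5502,-.1822,.145],.002,0)"
```

```text
d [  0.3   0.5 -10.4] rv [0.0002 0.0002 0.0012] n 1 per [  0.34   0.52 -10.39] [0.0002 0.0002 0.0012] t 6.8833 q [-0.5   0.15  1.88 -0.    1.11 -0.5 ] F [-0.  -0.1 -2.7] open 0.08296866198379364
```

Emit:
{"op": "step_arm", "data": {"increments": [[[0,0,0],[0,0,0]],[[0,0,0],[0,0,0]],[[0,0,0],[0,0,0]]]}}

```text
time: 7.13
eef_pos: [0.5495, -0.1825, 0.1547]
tcp_rot: [0.707, 0.707, -0.0, -0.0]
contact_force: [0.0, -0.4, -2.6]
opening: 0.083
finger_force: 68.6
```

```bash
python3 -c "
from go import *
goto([.5502,-.1822,.145],.002,0)"
```

```text
d [ 0.7  0.3 -9.7] rv [-0.0005 -0.0009  0.001 ] n 1 per [ 0.69  0.29 -9.67] [-0.0005 -0.0009  0.001 ] t 7.1333 q [-0.5   0.15  1.88 -0.    1.11 -0.5 ] F [ 0.  -0.4 -2.6] open 0.0825282690028321
```

Emit:
{"op": "step_arm", "data": {"increments": [[[0.5,0.3,-5],[0,0,0]],[[0,0,-5],[0,0,0]],[[0,0,-3],[0,0,0]],[[0,0,-2],[0,0,0]],[[0,0,-2],[0,0,0]],[[0,0,0],[0,0,0]],[[0,0,0],[0,0,0]]]}}

```text
time: 7.72
eef_pos: [0.5499, -0.1821, 0.1373]
tcp_rot: [0.707, 0.707, -0.0, -0.001]
contact_force: [0.6, -0.1, -1.4]
opening: 0.082
finger_force: 68.6
```

Emit:
{"op": "step_arm", "data": {"increments": [[[0,0,-2],[0,0,0]],[[0,0,-2],[0,0,0]],[[0,0,-2],[0,0,0]],[[0,0,0],[0,0,0]],[[0,0,0],[0,0,0]]]}}

```text
time: 8.13
eef_pos: [0.5499, -0.182, 0.1313]
tcp_rot: [0.707, 0.707, -0.0, -0.001]
contact_force: [0.2, -0.2, -1.1]
opening: 0.081
finger_force: 68.6
```

Emit:
{"op": "step_arm", "data": {"increments": [[[0,0,-3],[0,0,0]],[[0,0,-3],[0,0,0]],[[0,0,-3],[0,0,0]],[[0,0,-3],[0,0,0]],[[0,0,0],[0,0,0]],[[0,0,0],[0,0,0]]]}}

```text
time: 8.63
eef_pos: [0.5498, -0.182, 0.1191]
tcp_rot: [0.707, 0.707, -0.0, -0.001]
contact_force: [-0.3, -0.6, -1.3]
opening: 0.078
finger_force: 68.7
```

Emit:
{"op": "step_arm", "data": {"increments": [[[0,0,-3],[0,0,0]],[[0,0,-3],[0,0,0]],[[0,0,-2],[0,0,0]],[[0,0,0],[0,0,0]],[[0,0,0],[0,0,0]]]}}

```text
time: 9.05
eef_pos: [0.5499, -0.182, 0.1113]
tcp_rot: [0.707, 0.707, -0.0, -0.001]
contact_force: [-0.0, -0.2, -1.2]
opening: 0.082
finger_force: 68.7
```

```bash
python3 -c "
from go import *
goto([.5502,-.1822,.11],.002,0);print(readout.get_state()['wrist_torque'])
im=cams.read_camera('side')[:,:,::-1].copy();cv2.imwrite('pics/side_p2.png',im)"; python3 win.py pics/side_p2.png
```

```text
d [ 0.3 -0.2 -1.3] rv [-0.0008 -0.0016  0.0009] n 1 per [ 0.33 -0.16 -1.27] [-0.0008 -0.0016  0.0009] t 9.05 q [-0.49  0.21  1.91 -0.    1.03 -0.5 ] F [-0.  -0.2 -1.2] open 0.08230221826732792
[ 0.06587417  0.04775806 -0.03345583]
win bottom (slope,row) (np.float64(0.0008), np.float64(411.3), 36)
win right (np.float64(0.0116), np.float64(435.4), 18) win left (np.float64(0.025), np.float64(121.6), 18)
right outer (np.float64(0.0798), np.float64(503.0), 12) (np.float64(0.3564), np.float64(465.4), 11)
outer bottom (np.float64(0.0208), np.float64(473.2), 32) (np.float64(0.0213), np.float64(552.7), 31)
```

I have used my 10 views, so I go on by force. I probe the groove in x and y to confirm the cassette is inside and to centre it.

Emit:
{"op": "step_arm", "data": {"increments": [[[1.5,0,0],[0,0,0]],[[1,0,0],[0,0,0]],[[0,0,0],[0,0,0]],[[0,0,0],[0,0,0]]]}}

```text
time: 9.43
eef_pos: [0.5518, -0.182, 0.1114]
tcp_rot: [0.707, 0.708, -0.001, -0.002]
contact_force: [-3.7, -0.6, 0.2]
opening: 0.085
finger_force: 68.9
```

Emit:
{"op": "step_arm", "data": {"increments": [[[-2.5,0,0],[0,0,0]],[[-1.5,0,0],[0,0,0]],[[-1,0,0],[0,0,0]],[[0,0,0],[0,0,0]],[[0,0,0],[0,0,0]]]}}

```text
time: 9.85
eef_pos: [0.5489, -0.1822, 0.1118]
tcp_rot: [0.707, 0.707, 0.001, 0.001]
contact_force: [5.0, 0.2, -5.3]
opening: 0.084
finger_force: 68.2
```

Emit:
{"op": "step_arm", "data": {"increments": [[[2.5,1.5,0],[0,0,0]],[[0,1,0],[0,0,0]],[[0,0,0],[0,0,0]],[[0,0,0],[0,0,0]]]}}

```text
time: 10.18
eef_pos: [0.5498, -0.1798, 0.1117]
tcp_rot: [0.707, 0.708, -0.001, -0.001]
contact_force: [-0.1, -1.7, -0.9]
opening: 0.083
finger_force: 68.9
```

Emit:
{"op": "step_arm", "data": {"increments": [[[0,-2.5,0],[0,0,0]],[[0,-1.5,0],[0,0,0]],[[0,-1,0],[0,0,0]],[[0,0,0],[0,0,0]],[[0,0,0],[0,0,0]]]}}

```text
time: 10.6
eef_pos: [0.5497, -0.1837, 0.1114]
tcp_rot: [0.707, 0.707, 0.0, -0.002]
contact_force: [-0.3, 3.7, 0.1]
opening: 0.084
finger_force: 69.1
```

The groove walls are felt on both sides, so the cassette is in it. I centre it and go on down slowly.

Emit:
{"op": "step_arm", "data": {"increments": [[[0.3,1.5,0],[0,0,0]],[[0,1.3,-1],[0,0,0]],[[0,0,-1.5],[0,0,0]],[[0,0,-1.5],[0,0,0]],[[0,0,-1],[0,0,0]],[[0,0,0],[0,0,0]]]}}

```text
time: 11.1
eef_pos: [0.55, -0.182, 0.106]
tcp_rot: [0.707, 0.707, -0.0, -0.001]
contact_force: [-0.1, 0.9, -1.7]
opening: 0.082
finger_force: 68.8
```

Emit:
{"op": "step_arm", "data": {"increments": [[[0,0,-1],[0,0,0]],[[0,0,-1],[0,0,0]],[[0,0,-1],[0,0,0]],[[0,0,0],[0,0,0]]]}}

```text
time: 11.43
eef_pos: [0.5502, -0.1818, 0.1033]
tcp_rot: [0.707, 0.707, -0.0, -0.001]
contact_force: [-1.4, -0.4, -1.5]
opening: 0.085
finger_force: 68.8
```

Emit:
{"op": "step_arm", "data": {"increments": [[[0,0,-1],[0,0,0]],[[0,0,-1],[0,0,0]],[[0,0,-1],[0,0,0]],[[0,0,0],[0,0,0]]]}}

```text
time: 11.77
eef_pos: [0.5502, -0.1817, 0.1002]
tcp_rot: [0.707, 0.707, -0.0, -0.001]
contact_force: [0.1, 0.7, -2.5]
opening: 0.084
finger_force: 68.8
```

Emit:
{"op": "step_arm", "data": {"increments": [[[0,0,-1],[0,0,0]],[[0,0,-1],[0,0,0]],[[0,0,-1],[0,0,0]],[[0,0,0],[0,0,0]]]}}

```text
time: 12.1
eef_pos: [0.5501, -0.1817, 0.0972]
tcp_rot: [0.707, 0.707, -0.0, -0.001]
contact_force: [0.3, 0.7, -2.1]
opening: 0.082
finger_force: 68.8
```

Emit:
{"op": "step_arm", "data": {"increments": [[[0,0,-1],[0,0,0]],[[0,0,-1],[0,0,0]],[[0,0,-1],[0,0,0]],[[0,0,0],[0,0,0]]]}}

```text
time: 12.43
eef_pos: [0.5506, -0.1819, 0.0953]
tcp_rot: [0.707, 0.707, -0.0, -0.0]
contact_force: [-0.3, 1.2, 3.0]
opening: 0.087
finger_force: 69.6
```

Clips met at TCP z of about 0.096, so the seat should be near 0.076.

Emit:
{"op": "step_arm", "data": {"increments": [[[0,0,-1],[0,0,0]],[[0,0,-1],[0,0,0]],[[0,0,-1],[0,0,0]],[[0,0,0],[0,0,0]]]}}

```text
time: 12.77
eef_pos: [0.5513, -0.1824, 0.0933]
tcp_rot: [0.707, 0.708, 0.0, 0.001]
contact_force: [-1.9, 0.7, 6.5]
opening: 0.083
finger_force: 70.1
```

Emit:
{"op": "step_arm", "data": {"increments": [[[0,0,-1],[0,0,0]],[[0,0,-1],[0,0,0]],[[0,0,-1],[0,0,0]],[[0,0,0],[0,0,0]]]}}

```text
time: 13.1
eef_pos: [0.5514, -0.1824, 0.0907]
tcp_rot: [0.707, 0.708, 0.0, 0.001]
contact_force: [-2.1, 0.8, 7.2]
opening: 0.083
finger_force: 70.3
```

Emit:
{"op": "step_arm", "data": {"increments": [[[0,0,-1],[0,0,0]],[[0,0,-1],[0,0,0]],[[0,0,-1],[0,0,0]],[[0,0,0],[0,0,0]]]}}

```text
time: 13.43
eef_pos: [0.5513, -0.1823, 0.0873]
tcp_rot: [0.707, 0.707, 0.0, 0.001]
contact_force: [-1.3, 0.6, 5.6]
opening: 0.084
finger_force: 70.1
```

```bash
python3 -c "
from go import *
goto([.5502,-.182,.0765],.002,0);print(readout.get_state()['wrist_torque'])
im=cams.read_camera('side')[:,:,::-1].copy();cv2.imwrite('pics/side_p3.png',im)"; python3 win.py pics/side_p3.png|head -2
```

```text
d [ -1.1   0.3 -10.8] rv [0.0006 0.0012 0.001 ] n 1 per [ -1.11   0.31 -10.77] [0.0006 0.0012 0.001 ] t 13.4333 q [-0.49  0.24  1.92  0.    0.98 -0.5 ] F [-1.3  0.6  5.6] open 0.08355842292395252
[0.14673801 0.34350951 0.0008175 ]
win bottom (slope,row) (np.float64(0.5292), np.float64(444.7), 24)
win right (np.float64(-0.6073), np.float64(432.7), 17) win left (np.float64(0.0417), np.float64(124.7), 18)
```

Emit:
{"op": "step_arm", "data": {"increments": [[[-0.5,0,-1],[0,0,0]],[[0,0,-1],[0,0,0]],[[0,0,-1],[0,0,0]],[[0,0,0],[0,0,0]]]}}

```text
time: 13.82
eef_pos: [0.5511, -0.1822, 0.0837]
tcp_rot: [0.707, 0.707, 0.001, 0.001]
contact_force: [1.3, 1.4, 4.0]
opening: 0.079
finger_force: 69.7
```

Emit:
{"op": "step_arm", "data": {"increments": [[[0,0,-1],[0,0,0]],[[0,0,-1],[0,0,0]],[[0,0,-1],[0,0,0]],[[0,0,0],[0,0,0]]]}}

```text
time: 14.15
eef_pos: [0.5496, -0.1816, 0.0785]
tcp_rot: [0.707, 0.707, -0.0, -0.001]
contact_force: [2.0, 0.4, -2.4]
opening: 0.08
finger_force: 68.8
```

Emit:
{"op": "step_arm", "data": {"increments": [[[0,0,-1],[0,0,0]],[[0,0,-1],[0,0,0]],[[0,0,0],[0,0,0]]]}}

```text
time: 14.4
eef_pos: [0.5494, -0.1817, 0.0766]
tcp_rot: [0.707, 0.707, -0.0, -0.001]
contact_force: [1.1, -0.3, -1.8]
opening: 0.084
finger_force: 69.0
```

Force fell away, so the clips have dropped into the notches. I now feel for the seat.

Emit:
{"op": "step_arm", "data": {"increments": [[[0.5,0,-0.5],[0,0,0]],[[0,0,-0.5],[0,0,0]],[[0,0,0],[0,0,0]]]}}

```text
time: 14.65
eef_pos: [0.5496, -0.1816, 0.0758]
tcp_rot: [0.707, 0.708, -0.001, -0.001]
contact_force: [0.7, -0.7, -1.3]
opening: 0.086
finger_force: 68.9
```

Emit:
{"op": "step_arm", "data": {"increments": [[[0,0,-0.5],[0,0,0]],[[0,0,-0.5],[0,0,0]],[[0,0,0],[0,0,0]]]}}

```text
time: 14.9
eef_pos: [0.5498, -0.1817, 0.0752]
tcp_rot: [0.707, 0.708, -0.001, -0.001]
contact_force: [-0.3, 0.0, -2.1]
opening: 0.078
finger_force: 68.9
```

Emit:
{"op": "step_arm", "data": {"increments": [[[0,0,-0.5],[0,0,0]],[[0,0,-0.5],[0,0,0]],[[0,0,0],[0,0,0]]]}}

```text
time: 15.15
eef_pos: [0.5499, -0.1817, 0.0748]
tcp_rot: [0.707, 0.708, -0.001, -0.001]
contact_force: [-2.5, 0.1, 1.9]
opening: 0.085
finger_force: 69.3
```

Emit:
{"op": "step_arm", "data": {"increments": [[[0,0,-0.5],[0,0,0]],[[0,0,-0.5],[0,0,0]],[[0,0,0],[0,0,0]]]}}

```text
time: 15.4
eef_pos: [0.5502, -0.1818, 0.0742]
tcp_rot: [0.707, 0.708, -0.0, -0.001]
contact_force: [-4.3, 1.2, 5.2]
opening: 0.086
finger_force: 69.9
```

Seat felt at about 0.075, which is 21 mm below the clip contact and consistent. One small extra press, then I ease off and release with a partial opening so the fingers clear the neighbouring cassette.

Emit:
{"op": "step_arm", "data": {"increments": [[[-0.3,0,-0.5],[0,0,0]],[[0,0,-0.3],[0,0,0]],[[0,0,0],[0,0,0]],[[0,0,0],[0,0,0]]]}}

```text
time: 15.73
eef_pos: [0.5501, -0.1818, 0.0739]
tcp_rot: [0.707, 0.708, -0.0, -0.001]
contact_force: [-4.1, 0.9, 7.5]
opening: 0.083
finger_force: 70.1
```

```bash
python3 - <<'E'
from go import *
from fit import rack
goto([.5502,-.182,.0745],.002,0);print(readout.get_state()['wrist_torque'])
im=cams.read_camera('side')[:,:,::-1].copy();cv2.imwrite('pics/side_p4.png',im)
E
python3 win.py pics/side_p4.png | head -2
```

```text
restplate [0.6103 0.2185 0.1881] [-0.0386 -0.0792  0.0954  0.0999  0.5261 -0.29   -0.2295  0.7011 -0.4967
 -0.3303  1.1583 -0.0919 -0.2089 -0.3791]
rack [ 0.5952 -0.1819  0.0012] [ 0.3052  0.4474  0.2901  0.0955 -0.2668  0.5707  0.4027  0.2761 -0.4931
 -0.9469  1.6906 -1.0406]
d [ 0.1 -0.2  0.6] rv [-0.0008 -0.0015  0.0007] n 1 per [ 0.07 -0.21  0.55] [-0.0008 -0.0015  0.0007] t 15.7333 q [-0.49  0.26  1.92 -0.    0.96 -0.5 ] F [-4.1  0.9  7.5] open 0.08269213918811476
[ 0.4255  0.9513 -0.0051]
win bottom (slope,row) (np.float64(-0.0063), np.float64(410.9), 36)
win right (np.float64(0.0687), np.float64(405.1), 11) win left (np.float64(-0.3355), np.float64(120.2), 13)
```

The load is roughly central (about 12 mm off) and the cassette level (slope 0.006). I release.

Emit:
{"op": "step_arm", "data": {"increments": [[[-0.5,0,0.5],[0,0,0]],[[0,0,0],[0,0,0]]], "grip_force": 20}}

```text
time: 15.95
eef_pos: [0.5499, -0.1818, 0.0743]
tcp_rot: [0.707, 0.707, 0.0, -0.0]
contact_force: [-1.8, 2.0, 5.1]
opening: 0.082
finger_force: 69.9
```

Emit:
{"op": "step_arm", "data": {"increments": [[[0,0,0],[0,0,0]],[[0,0,0],[0,0,0]],[[0,0,0],[0,0,0]],[[0,0,0],[0,0,0]],[[0,0,0],[0,0,0]]], "fingers": -0.45}}

```text
time: 16.37
eef_pos: [0.5496, -0.1818, 0.073]
tcp_rot: [0.707, 0.707, -0.0, -0.001]
contact_force: [-0.3, -0.0, -0.1]
opening: 0.275
finger_force: 0.0
```

```bash
python3 -c "
from go import *
goto([.5502,-.182,.0745],.002,0)
im=cams.read_camera('side')[:,:,::-1].copy();cv2.imwrite('pics/side_p5.png',im)"; python3 win.py pics/side_p5.png|head -2
```

```text
d [ 0.6 -0.2  1.5] rv [-0.0005 -0.0009  0.0009] n 1 per [ 0.64 -0.18  1.51] [-0.0005 -0.0009  0.0009] t 16.3667 q [-0.49  0.26  1.92 -0.    0.96 -0.5 ] F [-0.3 -0.  -0.1] open 0.27452575668868273
win bottom (slope,row) (np.float64(0.0021), np.float64(402.6), 36)
win right (np.float64(-0.0095), np.float64(407.7), 12) win left (np.float64(-0.4572), np.float64(114.9), 10)
```

Emit:
{"op": "step_arm", "data": {"increments": [[[0,0,5],[0,0,0]],[[0,0,10],[0,0,0]],[[0,0,15],[0,0,0]],[[0,0,20],[0,0,0]],[[0,0,30],[0,0,0]],[[0,0,30],[0,0,0]],[[0,0,30],[0,0,0]],[[0,0,0],[0,0,0]]]}}

```text
time: 17.08
eef_pos: [0.5531, -0.1836, 0.2226]
tcp_rot: [0.707, 0.708, 0.002, 0.007]
contact_force: [1.2, -0.9, 0.8]
opening: 0.275
finger_force: 0.0
```

```bash
cat > chk.py <<'E'
from go import *
from fit import rack
im=cams.read_camera('side')[:,:,::-1].copy();cv2.imwrite('pics/side_p6.png',im)
# rectify slot plane of cassette front face; rows -> height above worktop
T=TF(*rack);W=[(.07,.14),(-.07,.14),(-.07,.0),(.07,.0)]
src=proj("side",np.vstack([T([-.049,y,z]) for y,z in W])).astype(np.float32)
dst=np.float32([[(.07-y)*4000,(.14-z)*4000] for y,z in W])
I=cv2.warpPerspective(im,cv2.getPerspectiveTransform(src,dst),(560,560),flags=cv2.INTER_CUBIC)
g=cv2.GaussianBlur(cv2.cvtColor(I,cv2.COLOR_BGR2GRAY).astype(float),(0,0),3)
for nm,lo,hi,s in(("front top edge",80,200,-1),("window top",190,300,1),("window bottom",330,480,-1)):
    k=np.arange(180,380,5);e=np.array([lo+(np.gradient(g[lo:hi,c])*s).argmax() for c in k])
    f=np.polyfit(k,e,1);print(nm,"slope",f[0].round(4),"z mm",(140-np.median(e)/4).round(1),"spread",np.percentile(e,[10,90]))
E
python3 chk.py | grep slope
```

```text
front top edge slope 0.1173 z mm 106.5 spread [ 88. 136.]
window top slope 0.0099 z mm 82.5 spread [226. 232.]
window bottom slope 0.0031 z mm 31.2 spread [434. 436.]
```

```bash
python3 -c "
from plant import sign_off,readout
print(readout.get_state()['dq'].round(3));print(sign_off())"
```

```text
[-0.002  0.046  0.075 -0.    -0.013  0.   ]
the job is handed in; nothing more can be done
None
```

I stood the cassette level in the near rack slot, pressed it down onto its seat and released it. The push force dropping away just before the seat shows that both clips snapped in. I handed the job in at about 17 s with the gripper clear, but did not check the seated cassette, timer, beaker or jar by eye at the end.

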